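Release the flange drawer by its hidden catch

TASK

The steel flange for the blade change is in the drawer of the flat green case, and the drawer has only a concealed catch: a plate set flush and unmarked in the grey panel on top. With the fingertips feel along the middle of the panel, touching lightly, until a spot gives, press it in so that the drawer springs fully open, then let go and move clear. Pick nothing up and leave the loose things on and around the case where they are, the flange in its drawer.

Things in the scene. Friction and masses are not known exactly. Their poses are not given: they have to be found in the camera images.
- case: Flat green case, fixed: 120 (its x) by 390 (its y) by 54 mm tall. Origin: centre of the underside; x to its back, z up. On top a 4 mm raised green bezel frames a flat grey panel, visible through a 64 (x) by 164 mm (y) window in the middle. A wax tin stands on one end of the bezel and a star knob on the other, over 90 mm from the middle. The drawer, without handle, fills the front (-x).
- panel_mid (a point): Centre of the panel window, on the panel, 50 mm above the table; axes as the case. A catch plate 50 (case x) by 44 mm (case y), same grey and flush, is let into the rigid panel: its centre at case x = 0 and anywhere from case y -0.055 to +0.055. It gives only with the whole fingertip on it, so keep the tip's narrow side along y.
- catch (a joint): How far the catch plate is pressed in, m: 0 flush, 0.007 fully in. It is sprung: it starts to give at about 1.2 N, is fully in at about 4 N, and comes back up when let go. From about 0.005 it frees the drawer.
- drawer (a joint): How far the drawer has come out of the front of the case towards case -x, m: 0 shut, 0.060 fully open. Held shut until the catch is pressed; then a spring drives it fully out within about a second, and it stays out. Its front is 34 mm tall, with its top edge 40 mm above the table.
- wax_tin: round dark green and silver wax tin, 66 mm across, 24 mm tall, loose; origin at the centre of its underside. A bystander.
- star_knob: black star-shaped knob, 50 mm across, 27 mm tall, loose; origin at the centre of its underside. A bystander.
- tape_measure: yellow and black tape measure, 38 x 73 x 66 mm tall, loose on the table; origin at the centre of its underside. A bystander.
- offcut_1: oak offcut, 45 x 120 x 28 mm, loose on the table; origin at the centre of its underside. A bystander.
- wedge_1: oak wedge, 32 x 110 x 21 mm, loose on the table; origin at the centre of its underside. A bystander.
- tape_roll: roll of tape, 109 mm across, 19 mm tall, loose on the table; origin at the centre of its underside. A bystander.
- flange: Round steel blade flange, 91 mm across, 16 mm thick, lying loose in the drawer and riding out with it; origin at the centre of its underside, 10 mm above the table. To be left in the drawer.

How it is judged:
On the way:
1. the catch plate is pressed in by the fingers (value of joint catch above 0.003 m and contact force between the fingers and anything else above 0.5 N), for 0.02 s.
At the end, for the whole second after the job is handed in: The drawer stands at least 50 mm out of the case and the catch plate has come back flush (within 2 mm) (value of joint drawer above 0.05 m and value of joint catch below 0.002 m); the robot touches nothing.
It fails at once if the flange is lifted out of the drawer (height (world z) of flange above 0.035 m).
It fails at once if the fingers press on or strike something with more than 70 N (contact force between the fingers and anything else above 70 N).
It fails at once if a loose thing on or around the case is lifted or moved by more than 20 mm (distance of any of wax_tin, star_knob, tape_measure, offcut_1, wedge_1, tape_roll from where it was at the start of the episode above 0.02 m).
It also fails if it takes over 51 s, if anything falls off the work surface, if the arm or the gripper's body presses on something with over 40 N, if the wrist force passes 120 N, or if a joint passes its speed limit or range.

ROBOT

A 6-joint arm with a two-finger parallel gripper is mounted at the origin on the work surface; the furniture and walls round the work are solid. World frame = base frame: x ahead of the robot, y to its left, z up, the work surface at z = 0. Lengths are in m, angles in rad, forces in N, time in s.
With the tool pointing down it reaches from about 0.4 to 0.825 m from the base axis. Payload 7 kg.
Tool frame: the origin (TCP) lies between the finger pads; the fingertips stand 25 mm ahead of it and the grasp point (between the pads) lies 6 mm ahead of it (robot.tip_extent is the distance from the TCP to the fingertips, in m); z points along the fingers, y is the line along which they close (so a half turn about z gives the same grasp; the last joint's range is limited). The gripper opens to 85 mm and grips with 20 to 120 N. Pads are 22 mm wide; open, the fingers measure 114 mm over their backs; the gripper's body (76 mm by 85 mm) begins 54 mm behind the grasp point. The pads swing forward as they close: fully open they stand 13 mm farther back than shut.
Start: joints at [-0.857, 0.359, 0.012, 0, -1.224, -0.288], TCP at [0.279, -0.615, 0.256] pointing down, gripper open.
Joint ranges: [-3.07, 3.07], [-1.43, 2.12], [-1.02, 1.25], [-3.03, 1.67], [-3.05, -0], [-3.03, 3.03]. Speed limits (rad/s): [2.39, 2.39, 3.01, 3.14, 3.14, 3.14].

INTERFACE

Orientations are given as a unit quaternion [w, x, y, z].
In Python, from bench import robot, camrig, job, state gives the robot as it stands (robot), with the cameras (camrig), the readings as plain functions and the job (job).
- The arm moves only by the tool jog_arm, called after "Call:" as name(argument=value, ...) on one line, values as JSON. Schema: {"type":"object","properties":{"motion":{"type":"array","items":{"type":"number"},"minItems":5,"maxItems":100},"force":{"type":"number"},"only":{"type":"string"},"quiet":{"type":"boolean"},"lines":{"type":"string"}},"required":["motion"],"additionalProperties":false}. motion is one flat list of numbers that holds 1 to 20 rows one after another, with no inner brackets; each row has 5 numbers: dx, dy, dz in parts of the range, where 1.0 means 600 mm, then a turn about the tool's z in a scale on which 1.0 is pi rad, then the finger opening in m; each row is the pose to reach, as a shift and turn from the pose commanded when the call began, along the tool's axes at that moment; what a row does not reach only later rows make up. A row lasts 1/8 s, in which the tool goes at most 0.0625 m and 0.188 rad, less where a joint would pass 70% of its speed; a pose out of reach is approached as far as the arm can. The fingers move at their own pace and stop on an object; force is the grip in N (left out, the last holds). Time passes only in rows, so rows that do not move let the fingers close. The tool returns the time, the measured TCP pose, the force, the opening and the grip force at its end. only (a regular expression) keeps the lines of the reply that match it, lines (a string "A,B") keeps lines A to B, and quiet returns only ok. No shift or turn number may pass 1 either way. Input that does not fit is refused with a message, and nothing moves.
- state(): the state, without advancing time (a new reading comes with each control period).
- camrig.camera(name): name is "scene" or "top" or "wrist"; returns the picture (420x560x3 uint8, red, green, blue); there is no depth.
- camrig.camera_info(name): a dict with "mtx" (3x3 intrinsics, pixels), "rvec" (rotation vector, rad) and "tvec" (3), from world to camera coordinates, as OpenCV has them; the wrist camera has in their place "mount" (4x4, takes a point from camera to tool coordinates, whose origin is the TCP and whose axes are the flange's). Camera axes: x right, y down, z forward; pixel columns grow to the right and rows downward; lengths in m; the calibration is good to about 2 mm. A picture is of the moment at which its call begins: read the wrist's pose just before it. camera_info takes no time and is no camera call.
- job.job_done(): hands the job in; it is judged then, once.
The state is a dict: "clock": time; "q": joint angles; "qd": joint speeds; "tau": joint torques, N m; "eef_pos": TCP position; "tool_rot": TCP orientation; "wrist_force": force on the tool from outside, world axes, zero at the start; "moment": the same for the moment, N m; "opening": finger opening in m; "gripper_force": force on a finger pad.
Only numpy, scipy, OpenCV 4.12 (cv2) and the standard library are available. Lean on these libraries where they do the work, as an engineer would, in place of code of your own. Each camera call takes 0.05 s, during which the arm holds its last target. There are 200 camera calls.

## Working session

There is one attempt and no reset: what is moved stays moved. The work goes in short steps, Python scripts to look and compute and a tool call to move; the robot and the scene stay as the last step left them, time stands still between calls to the robot, and variables do not carry over. Pictures are saved under pics/ and viewed, at most 10 in all, crops included, and the job is handed in when it is done.

```bash
ls; mkdir -p pics; python3 - <<'E'
from bench import robot, camrig, job, state
import cv2
for n in("top","scene"):
    cv2.imwrite(f"pics/{n}0.png",camrig.camera(n)[:,:,::-1]); i=camrig.camera_info(n); print(n,i)
print(camrig.camera_info("wrist")); print(state(), robot.tip_extent)
E
```

```text
bench.py
pics
top {'mtx': array([[426.50672977,   0.        , 280.7008289 ],
       [  0.        , 426.50672977, 207.82731323],
       [  0.        ,   0.        ,   1.        ]]), 'rvec': array([ 2.12675101, -2.18580283,  0.11135984]), 'tvec': array([0.02745182, 0.49724151, 1.12964925])}
scene {'mtx': array([[497.56872864,   0.        , 277.6973071 ],
       [  0.        , 497.56872864, 208.50663872],
       [  0.        ,   0.        ,   1.        ]]), 'rvec': array([ 0.98267833, -2.40095316,  1.14755059]), 'tvec': array([0.34819172, 0.26328605, 1.41121633])}
{'mtx': array([[289.10569934,   0.        , 278.05597939],
       [  0.        , 289.10569934, 210.41415229],
       [  0.        ,   0.        ,   1.        ]]), 'mount': array([[-2.01207423e-04, -9.57344649e-01, -2.88948408e-01,
         7.22934072e-02],
       [ 9.99999724e-01, -3.99240927e-04,  6.26422547e-04,
        -4.54534004e-04],
       [-7.15062303e-04, -2.88948203e-01,  9.57344465e-01,
        -1.17215951e-01],
       [ 0.00000000e+00,  0.00000000e+00,  0.00000000e+00,
         1.00000000e+00]])}
{'clock': 0.1, 'q': array([-8.56914869e-01,  3.59337312e-01,  1.11364092e-02, -3.01272533e-04,
       -1.22409178e+00, -2.88056091e-01]), 'qd': array([ 0.00208235, -0.00041918,  0.00149609,  0.00327645, -0.00044006,
        0.0001242 ]), 'tau': array([-1.58885763e-03, -5.84762871e+01,  2.94110870e+01,  6.95449457e+00,
       -3.10989890e-03,  5.28337949e-06]), 'eef_pos': array([ 0.2786091 , -0.61438346,  0.25543826]), 'tool_rot': array([-2.35100070e-04, -2.11257511e-01,  9.77430143e-01,  7.24261699e-04]), 'wrist_force': array([0.53617367, 0.25835015, 0.11581169]), 'moment': array([ 0.06893211, -0.02191015, -0.01479485]), 'gripper_force': 0.0, 'opening': 0.0856454544459293} 0.025
```

View pics/top0.png

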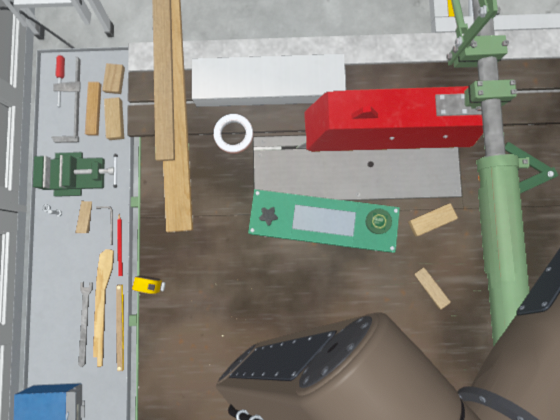

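View pics/scene0.png

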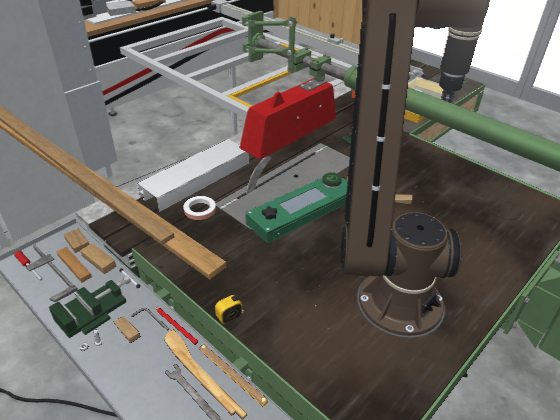

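The top view shows the green case centred near (324,220), with its grey panel at about (293-355, 206-234). The knob is at (268,215), the tin at (379,220) and the red saw housing behind. The scene view shows the same panel near (303,202). Next I measure the panel from both views.

```bash
cat > h.py <<'E'
import numpy as np, cv2
from bench import robot, camrig, job, state
def cam(n):
    i=camrig.camera_info(n); R=cv2.Rodrigues(i["rvec"])[0]; return i["mtx"],R,np.array(i["tvec"]).ravel()
def ray(n,uv,z):
    K,R,t=cam(n); d=R.T@np.linalg.solve(K,[*uv,1]); c=-R.T@t
    return c+d*(z-c[2])/d[2]
def tri(a,b):
    P=[]
    for n in("top","scene"):
        K,R,t=cam(n); P.append(K@np.c_[R,t])
    X=cv2.triangulatePoints(P[0],P[1],np.float64(a).reshape(2,1),np.float64(b).reshape(2,1)); return (X[:3]/X[3]).ravel()
E
python3 - <<'E'
from h import *
C={}
for n,(u0,v0,u1,v1) in dict(top=(285,200,362,240),scene=(272,183,336,222)).items():
    im=cv2.imread(f"pics/{n}0.png"); h=cv2.cvtColor(im,cv2.COLOR_BGR2HSV)
    m=np.zeros(im.shape[:2],np.uint8); m[v0:v1,u0:u1]=((h[v0:v1,u0:u1,1]<75)&(h[v0:v1,u0:u1,2]>100))*255
    c=max(cv2.findContours(m,cv2.RETR_EXTERNAL,cv2.CHAIN_APPROX_NONE)[0],key=cv2.contourArea)
    p=cv2.approxPolyDP(c,5,True)[:,0]; print(n,cv2.contourArea(c),p.tolist())
    M=cv2.moments(c); C[n]=(M["m10"]/M["m00"],M["m01"]/M["m00"]); print(C[n],ray(n,C[n],.05))
    w=np.float32([ray(n,q,.05)[:2] for q in c[:,0]])
    print(cv2.minAreaRect(w*1000))
print("tri",tri(C["top"],C["scene"]))
s=state(); from scipy.spatial.transform import Rotation as Ro
q=s["tool_rot"]; print(Ro.from_quat([*q[1:],q[0]]).as_matrix().round(3))
E
```

```text
top 1450.5 [[295, 205], [292, 228], [353, 235], [355, 212]]
(323.6803401126048, 220.15730207974258) [ 0.45921491 -0.09953317  0.05      ]
((459.36480712890625, -99.30066680908203), (163.7244415283203, 66.18912506103516), 81.04408264160156)
scene 493.0 [[326, 196], [314, 188], [279, 204], [291, 213]]
(302.61629479377956, 200.19607843137254) [ 0.4629948  -0.09795406  0.05      ]
((464.220458984375, -100.5693359375), (159.9695587158203, 64.17401885986328), 81.23501586914062)
tri [ 0.46089986 -0.09803376  0.05097599]
[[-0.911 -0.413 -0.001]
 [-0.413  0.911  0.001]
 [ 0.     0.002 -1.   ]]
```

```bash
python3 - <<'E'
from h import *
cv2.imwrite("pics/w0.png",camrig.camera("wrist")[:,:,::-1])
for n in("top","scene"):
    K,R,t=cam(n)
    for P in([.279,-.614,.23],[.279,-.614,.255],[.279,-.614,.4],[.461,-.099,.05]):
        print(n,P,cv2.projectPoints(np.float64([P]),cv2.Rodrigues(R)[0],t,K,None)[0].ravel().round())
a=cv2.imread("pics/top0.png")[120:420,400:560]; b=cv2.imread("pics/scene0.png")[0:200,400:560]
cv2.imwrite("pics/c.png",np.hstack([cv2.resize(a,None,fx=2,fy=2),cv2.resize(b,(480,600))]))
E
```

```text
top [0.279, -0.614, 0.23] [571. 289.]
top [0.279, -0.614, 0.255] [579. 290.]
top [0.279, -0.614, 0.4] [634. 296.]
top [0.461, -0.099, 0.05] [323. 219.]
scene [0.279, -0.614, 0.23] [441. 120.]
scene [0.279, -0.614, 0.255] [443. 113.]
scene [0.279, -0.614, 0.4] [453.  74.]
scene [0.461, -0.099, 0.05] [303. 200.]
```

View pics/w0.png

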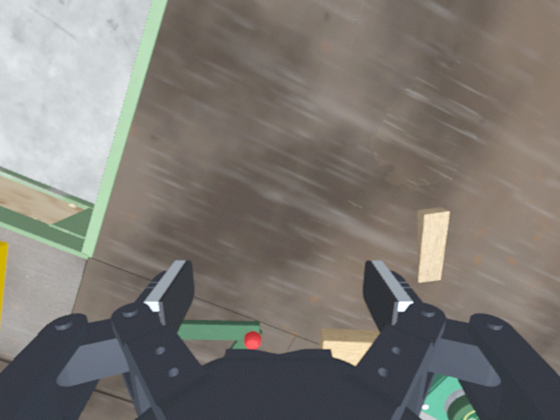

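View pics/c.png

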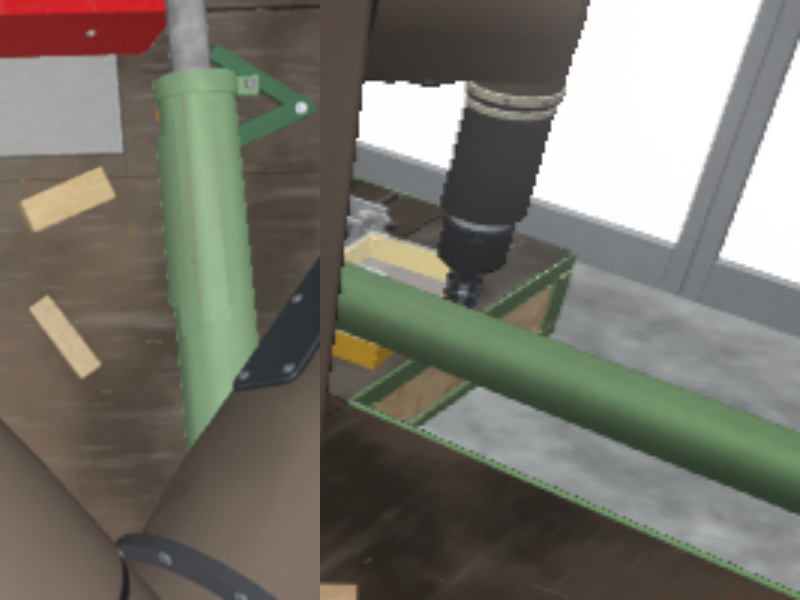

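```bash
python3 - <<'E'
from h import *
def pl(n,a,b):
    K,R,t=cam(n); c=-R.T@t; f=lambda p:R.T@np.linalg.solve(K,[*p,1]); m=np.cross(f(a),f(b)); m/=np.linalg.norm(m); return m,m@c
m1,d1=pl("top",(499.5,165),(509.5,285)); m2,d2=pl("scene",(408,98),(560,157))
for x in(-.1,.1,.28,.4,.6):
    A=np.array([m1,m2,[1,0,0]]); print(np.linalg.solve(A,[d1,d2,x]).round(3))
K,R,t=cam("top"); print("camtop",-R.T@t)
E
```

```text
[-0.1   -0.408  0.373]
[ 0.1   -0.409  0.372]
[ 0.28  -0.41   0.372]
[ 0.4   -0.411  0.371]
[ 0.6   -0.412  0.37 ]
camtop [0.36456575 0.00182878 1.17949083]
```

The wrist view shows the fingers, the wedge and offcut, and a corner of the case at lower right. The green pipe runs across at y≈-0.41, z≈0.37 with a radius of about 0.04, between the gripper and the case. So I lift over it first, closing the fingers on the way.

The manual's scale: shifts go in shares of 600 mm and turns go in shares of pi rad. Converting my numbers, -0.25 m / 0.6 = -0.4167, -0.24 m / 0.6 = -0.4.

Call:
jog_arm(motion=[0,0,-0.1,0,0,0,0,-0.2,0,0,0,0,-0.3,0,0,0,0,-0.4,0,0,0,0,-0.4167,0,0,0,0,-0.4167,0,0,0,0,-0.4167,0,0], force=20)

```text
clock: 1.02
eef_pos: [0.2789, -0.6145, 0.5041]
tool_rot: [-0.0, -0.211, 0.977, 0.002]
wrist_force: [0.5, 0.3, 0.2]
opening: -0.0003
gripper_force: 0.0
```

```bash
python3 - <<'E'
from h import *
cv2.imwrite("pics/w1.png",camrig.camera("wrist")[:,:,::-1]); print(state()["q"])
E
```

```text
[-8.56882521e-01  3.25108512e-01  5.06674014e-01 -4.46491758e-04
 -1.75558434e+00 -2.88103746e-01]
```

View pics/w1.png

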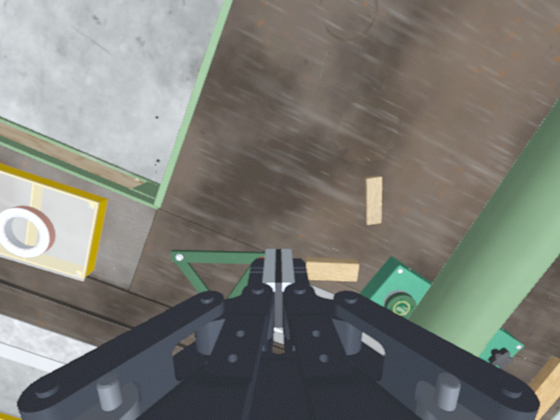

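The closed tip, near (278,250), measures about 16 mm along tool y and 22 mm along tool x. Tool y therefore goes along case y, a turn of +0.58. Now I cross over the pipe.

Scaled: 0.394 m / 0.6 = 0.6567, -0.3785 m / 0.6 = -0.6308, 0.581 rad / 3.1416 = 0.1849.

Call:
jog_arm(motion=[-0.0633,0.065,0,0.0159,0,-0.1267,0.1317,0,0.0318,0,-0.19,0.1967,0,0.0477,0,-0.2517,0.2633,0,0.0637,0,-0.315,0.3283,0,0.0796,0,-0.3783,0.3933,0,0.0955,0,-0.4417,0.46,0,0.1114,0,-0.505,0.525,0,0.1432,0,-0.5683,0.5917,0,0.1849,0,-0.6308,0.6567,0,0.1849,0,-0.6308,0.6567,0,0.1849,0,-0.6308,0.6567,0,0.1849,0,-0.6308,0.6567,0,0.1849,0])

```text
clock: 2.7
eef_pos: [0.4604, -0.1004, 0.5061]
tool_rot: [-0.0, 0.078, 0.997, -0.0]
wrist_force: [0.0, 0.1, 0.0]
opening: -0.0001
gripper_force: 0.0
```

```bash
python3 - <<'E'
from h import *
cv2.imwrite("pics/w2.png",camrig.camera("wrist")[:,:,::-1]); s=state(); print(s["q"],s["eef_pos"],s["wrist_force"])
E
```

```text
[ 2.04328831e-01 -4.96486699e-02  6.88824764e-02  6.57799160e-05
 -1.68953649e+00 -1.93185663e+00] [ 0.46038541 -0.10049654  0.50619368] [-0.41048029  0.42913099  0.73655282]
```

View pics/w2.png

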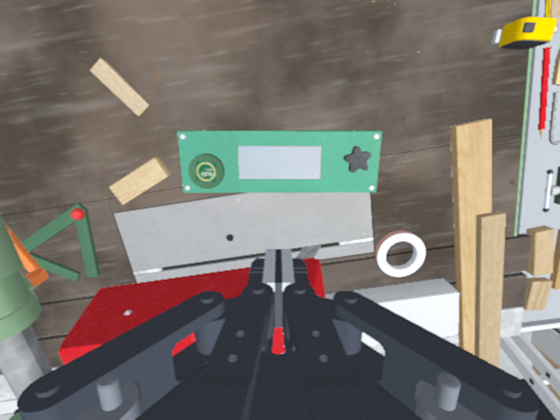

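The wrist picture now shows the case square to the image, with the panel at about (238-321, 146-180), the tin on the left and the knob on the right. I take the panel's offset from this view, then descend.

```bash
python3 - <<'E'
from h import *
im=cv2.imread("pics/w2.png"); h=cv2.cvtColor(im,cv2.COLOR_BGR2HSV); m=np.zeros(im.shape[:2],np.uint8)
m[138:188,225:335]=((h[138:188,225:335,1]<75)&(h[138:188,225:335,2]>100))*255
c=max(cv2.findContours(m,cv2.RETR_EXTERNAL,cv2.CHAIN_APPROX_NONE)[0],key=cv2.contourArea)
i=camrig.camera_info("wrist"); M=np.array(i["mount"]); dz=.506-.05
f=lambda p:(lambda d:M[:3,3]+d*(dz-M[2,3])/d[2])(M[:3,:3]@np.linalg.solve(i["mtx"],[*p,1]))
w=np.float32([f(p)[:2]*1000 for p in c[:,0]]); r=cv2.minAreaRect(w); print(r,w.min(0),w.max(0))
E
```

```text
((-2.3259353637695312, 2.8928680419921875), (64.76692962646484, 164.79151916503906), 0.014522500336170197) [-34.72915 -79.49808] [30.077795 85.28952 ]
```

Scaled: 0.42 m / 0.6 = 0.7, 0.06 m / 0.6 = 0.1.

Call:
jog_arm(motion=[-0.0033,0.005,0.1,0,0,-0.0033,0.005,0.2,0,0,-0.0033,0.005,0.3,0,0,-0.0033,0.005,0.4,0,0,-0.0033,0.005,0.5,0,0,-0.0033,0.005,0.6,0,0,-0.0033,0.005,0.6667,0,0,-0.0033,0.005,0.6967,0,0,-0.0033,0.005,0.7,0,0,-0.0033,0.005,0.7,0,0,-0.0033,0.005,0.7,0,0,-0.0033,0.005,0.7,0,0])

```text
clock: 4.25
eef_pos: [0.4637, -0.0969, 0.0871]
tool_rot: [0.001, 0.078, 0.997, 0.0]
wrist_force: [0.6, 0.8, 0.1]
opening: -0.0002
gripper_force: 0.0
```

Now a light touch: down 10 mm, then on in small steps.

Scaled: 0.01 m / 0.6 = 0.0167, 0.008 m / 0.6 = 0.0133.

Call:
jog_arm(motion=[0,0,0.0067,0,0,0,0,0.0133,0,0,0,0,0.0167,0,0,0,0,0.0167,0,0])

```text
clock: 4.75
eef_pos: [0.463, -0.0969, 0.076]
tool_rot: [-0.0, 0.077, 0.997, -0.0]
wrist_force: [0.1, -0.4, 0.1]
opening: 0.0
gripper_force: 0.0
```

Call:
jog_arm(motion=[0,0,0.0017,0,0,0,0,0.0017,0,0,0,0,0.0033,0,0,0,0,0.0033,0,0])

```text
clock: 5.25
eef_pos: [0.4633, -0.0969, 0.075]
tool_rot: [0.0, 0.077, 0.997, -0.0]
wrist_force: [-2.7, 1.3, 8.9]
opening: 0.0001
gripper_force: 4.8
```

Call:
jog_arm(motion=[0,0,0.0017,0,0,0,0,0.0017,0,0,0,0,0.0017,0,0])

```text
clock: 5.62
eef_pos: [0.4633, -0.0969, 0.0749]
tool_rot: [0.0, 0.077, 0.997, -0.0]
wrist_force: [-7.4, 3.1, 21.5]
opening: 0.0002
gripper_force: 10.8
```

Rigid at the middle: contact at TCP z=0.075, stiffness about 12 N/mm. Next I lift, shift +25 mm in y, and touch again.

Scaled: 0.025 m / 0.6 = 0.0417, -0.001 m / 0.6 = -0.0017.

Call:
jog_arm(motion=[0,0,-0.01,0,0,0,0.02,-0.01,0,0,0,0.0417,-0.01,0,0,0,0.0417,-0.005,0,0,0,0.0417,-0.0017,0,0,0,0.0417,-0.0017,0,0,0,0.0417,-0.0017,0,0])

```text
clock: 6.5
eef_pos: [0.4671, -0.0716, 0.075]
tool_rot: [0.0, 0.077, 0.997, 0.0]
wrist_force: [-7.1, 7.8, 16.4]
opening: -0.0003
gripper_force: 8.3
```

Scaled: -0.05 m / 0.6 = -0.0833, -0.025 m / 0.6 = -0.0417.

Call:
jog_arm(motion=[0,0,-0.0083,0,0,0,-0.0417,-0.0083,0,0,0,-0.0833,-0.0083,0,0,0,-0.0833,-0.0083,0,0,0,-0.0833,-0.0033,0,0,0,-0.0833,0,0,0,0,-0.0833,0,0,0,0,-0.0833,0,0,0])

```text
clock: 7.5
eef_pos: [0.4593, -0.1213, 0.0742]
tool_rot: [-0.0, 0.077, 0.997, 0.0]
wrist_force: [-0.7, 0.3, 0.4]
opening: 0.0003
gripper_force: 0.0
```

Here the spot gives: z=0.0742 with almost no force. I press in.

Scaled: 0.002 m / 0.6 = 0.0033, 0.001 m / 0.6 = 0.0017.

Call:
jog_arm(motion=[0,0,0.0017,0,0,0,0,0.0033,0,0,0,0,0.0033,0,0])

```text
clock: 7.88
eef_pos: [0.4595, -0.1215, 0.0724]
tool_rot: [0.0, 0.078, 0.997, 0.0]
wrist_force: [-0.2, 1.4, 3.9]
opening: -0.0
gripper_force: 1.6
```

Call:
jog_arm(motion=[0,0,0.0033,0,0,0,0,0.0067,0,0,0,0,0.0067,0,0,0,0,0.0067,0,0])

```text
clock: 8.38
eef_pos: [0.4595, -0.1216, 0.0683]
tool_rot: [0.0, 0.078, 0.997, 0.0]
wrist_force: [0.9, 2.6, 4.2]
opening: -0.0001
gripper_force: 1.9
```

Scaled: -0.25 m / 0.6 = -0.4167, -0.24 m / 0.6 = -0.4.

Call:
jog_arm(motion=[0,0,0.0008,0,0,0,0,0.0008,0,0,0,0,-0.025,0,0,0,0,-0.1,0,0,0,0,-0.2,0,0,0,0,-0.3,0,0,0,0,-0.4,0,0,0,0,-0.4167,0,0,0,0,-0.4167,0,0,0,0,-0.4167,0,0,0,0,-0.4167,0,0,0,0,-0.4167,0,0])

```text
clock: 9.88
eef_pos: [0.4591, -0.1216, 0.3174]
tool_rot: [-0.001, 0.078, 0.997, -0.0]
wrist_force: [0.1, -0.1, 0.0]
opening: 0.0001
gripper_force: 0.0
```

```bash
python3 - <<'E'
from h import *
a=camrig.camera("top"); b=camrig.camera("wrist"); print(state()["wrist_force"])
a=cv2.resize(a[160:300,230:420],None,fx=2,fy=2)
o=np.zeros((420,560+380,3),np.uint8); o[:,:560]=b; o[:280,560:]=a
cv2.imwrite("pics/e.png",cv2.resize(o,(800,357))[:,:,::-1])
E
```

```text
[ 0.70907614  0.60197537 -0.32085026]
```

View pics/e.png

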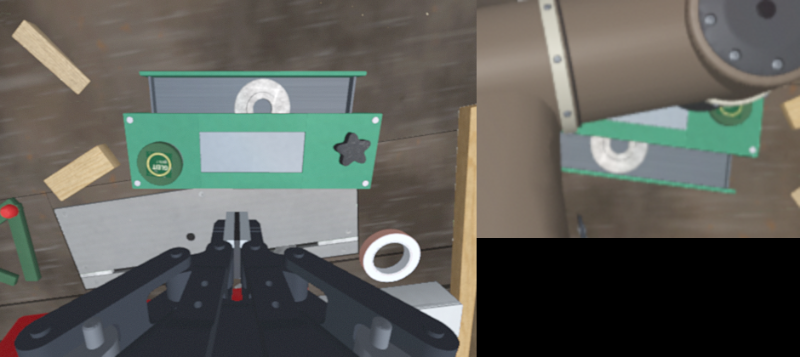

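The picture shows the drawer out by about 41 px in this view (rows 72-113), against 40 px for the 64 mm panel, so it is fully open at about 60 mm. The flange lies in it, the panel is flush, the tin and knob are in place, and the robot is clear.

```bash
python3 -c "
from bench import robot, camrig, job, state
print(job.job_done())"
```

```text
the job is handed in; nothing more can be done
None
```

The job is handed in, but no verdict was returned: I found the catch about 25 mm from the middle towards the tin and pressed it in, the last picture shows the drawer out about 60 mm with the flange in it and the tin and knob in place, and the arm is clear.

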